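# Clamp a sealed well plate in the hand press

## Task

Slide the sealed well plate along the bench, without lifting it, into the blue hand press until it sits squarely under the foot and against the red stop bar. Then press the black knob down 30 mm, so that the yellow band on its stem just meets the collar and the foot clamps the seal, and finish while still holding it there; never press the knob right to the bottom. Leave the other things on the bench where they are.

Things in the scene. Friction and masses are not known exactly. Their poses are not given: they have to be found in the camera images.
- plate: Loose white 24-well plate, blue round wells on top, 85.5 mm (its x) x 128 mm (its y) x 32 mm high, 0.18 to 0.35 kg; skirt 10 mm high, sides above it 2.2 mm further in. Origin: centre of the underside, z up. It stands on the open +y side of the press, 0.20 to 0.28 m from the nest, off its line and turned a little; either end may lead. Too wide for most grippers: push it (friction 1 to 4 N).
- press: Hand press, fixed: blue crossbar (210 mm along its x, 30 mm along y, 105 to 130 mm high) on two posts at x = -87 and +87 mm (24 x 30 mm), 150 mm clear between them and between their 12 mm high, 100 mm long blue foot rails. Origin: on the bench straight below foot and knob; the seated plate's centre belongs here, plate's y along press's y. The plate comes in from the +y side, moving to -y. z up.
- stop (a point): Middle of the upper edge of the face of the red stop bar, 12 mm above the bench, at the far end of the nest: at y = -65 mm in the press frame. The bar is 160 mm long along the press's x. A plate pushed against it has its centre at y = -1 mm. Yellow lines on the bench mark the nest's sides.
- foot: Pressing foot under the crossbar, 64 mm (x) x 44 mm (y), 12 mm thick, black rubber below; origin: centre of its underside, 52 mm above the bench while the knob is up. It hangs on the knob's stem with a spring of its own (0.8 N/mm): with the plate in place it touches the plate's top after 20 mm of knob travel, then gives way.
- knob (a joint): Travel of the knob straight down, in m: 0 up (rest), 0.042 at the bottom stop; wanted 0.030. A spring always returns it to 0 when let go. The push needed rises from about 2 N at 0 to 5 N at 20 mm, then, with the plate under the foot, to about 15 N at 30 mm.
- knob_top (a point): Centre of the top of the black knob (40 mm in diameter, 22 mm tall, flat top 34 mm across), straight above the nest, 201 mm above the bench while up; moves down with the knob. Under the knob the stem has a yellow band 14 mm long, under that 30 mm of bare steel down to the dark collar on the crossbar (its top 135 mm high): at 30 mm of travel the band meets the collar.
- amber_bottle: Loose bystander, to be left alone: brown bottle with white cap, 60 mm in diameter, 125 mm tall, left of the plate. Origin: centre of the underside.
- beaker: Loose bystander, to be left alone: glass beaker, 64 mm in diameter, 75 mm tall, left of the plate and nearer the robot. Origin: centre of the underside.
- tip_box: Loose bystander, to be left alone: blue box with clear lid, 85 x 122 x 62 mm, right of the press and farther off. Origin: centre of the underside.
- vial_rack: Loose bystander, to be left alone: grey rack of small brown vials with blue caps, 60 x 130 x 42 mm, just beyond the press. Origin: centre of the underside.
- mouse: Loose bystander, to be left alone: grey computer mouse with a black wheel, 105 x 62 x 32 mm, near the robot. Origin: centre of the underside.
- card_box: Loose bystander, to be left alone: small green box, 70 x 50 x 22 mm, near the robot. Origin: centre of the underside.
- timer: Loose bystander, to be left alone: white bench timer, 62 x 62 x 18 mm, right of the press, behind the stop bar. Origin: centre of the underside.
Not all that is in view belongs to the job. Leave any purple look-alike of the plate alone.

How it is judged:
On the way, in this order (a step that is already met when the one before it is completed fails the run):
1. the plate sits squarely in the nest against the stop bar, while the knob is still up (x of plate in the frame of press between -0.01 and 0.01 m and y of plate in the frame of press between -0.006 and 0.007 m and angle between the y axis of plate and the y axis of press, either way round below 0.1 rad and height (world z) of plate below 0.004 m and value of joint knob below 0.006 m), for 0.2 s.
2. the knob is held about 30 mm down and the foot bears on the plate (x of plate in the frame of press between -0.01 and 0.01 m and y of plate in the frame of press between -0.006 and 0.007 m and angle between the y axis of plate and the y axis of press, either way round below 0.1 rad and height (world z) of plate below 0.004 m and value of joint knob between 0.025 and 0.035 m and contact force between foot and plate above 3 N and contact force between any of the fingers, the arm and press above 5 N), for 0.3 s.
At the end, for the whole second after the job is handed in: The plate lies flat in the nest (centre within 10 mm sideways of the press's middle, gap to the stop bar at most 8 mm, within 0.10 rad of square), the robot keeps the knob still and 25 to 35 mm down with more than 5 N, and the foot bears on the plate with more than 3 N (all of step 2 and velocity of joint knob between -0.01 and 0.01 m/s); the arm keeps its last pose, push and grip.
It fails at once if the knob is pressed right to the bottom (beyond 39 mm) (value of joint knob above 0.039 m).
It fails at once if the plate is lifted off the bench or tipped (height (world z) of plate above 0.015 m or angle between plate's own z axis and vertical above 0.2 rad).
It fails at once if another thing on the bench is moved (20 mm) or tipped (distance of any of amber_bottle, beaker, tip_box, vial_rack, mouse, card_box, timer from where it was at the start of the episode above 0.02 m or angle between any of amber_bottle, beaker, tip_box, vial_rack, mouse, card_box, timer's own z axis and vertical above 0.3 rad).
It also fails if it takes over 70 s, if anything falls off the work surface, if the arm or the gripper's body presses on something with over 40 N, if the wrist force passes 120 N, or if a joint passes its speed limit or range.

## Robot

A 6-joint arm with a two-finger parallel gripper is mounted at the origin on the work surface. World frame = base frame: x ahead of the robot, y to its left, z up, the work surface at z = 0. Lengths are in m, angles in rad, forces in N, time in s.
With the tool pointing down it reaches from about 0.25 to 0.775 m from the base axis. Payload 4 kg.
Tool frame: the origin (TCP) lies at the very end of the fingers, on their centre line; the grasp point (between the pads) lies 19 mm behind it (robot.pinch_z is the distance from the TCP to the grasp point, in m); z points along the fingers, y is the line along which they close (so a half turn about z gives the same grasp; the last joint's range is limited). The gripper opens to 94 mm and grips with 3 to 60 N. Pads are 16 mm wide; open, the fingers measure 119 mm over their backs; the gripper's body (75 mm by 177 mm) begins 78 mm behind the grasp point.
Start: joints at [-1.351, 0.087, 1.371, -0, 1.684, -0.103], TCP at [0.174, -0.522, 0.182] pointing down, gripper open.
Joint ranges: [-3.1, 3.1], [-0.76, 2.03], [0.27, 2.55], [-1.08, 4.22], [0.17, 2.65], [-2.57, 2.57]. Speed limits (rad/s): [2.79, 2.79, 3.14, 3.14, 3.14, 3.14].

## Interface

Orientations are given as [roll, pitch, yaw] about the fixed x, y, z axes, in that order (R = Rz(yaw) Ry(pitch) Rx(roll)).
In Python, from bench import robot gives the robot as it stands.
- The arm moves only by the tool arm_command, never from a script. Its argument "targets" is one flat list of numbers, 7 for each row, row after row: the turn, a rotation vector about the tool's x, y, z in degrees, then the shift along the tool's x, y, z in mm, then the closure, from -1 (fully open) to 1 (shut). In form: [ax, ay, az, x, y, z, hand, ax, ay, az, x, y, z, hand, ...]. A call has 1 to 20 rows; each row is the pose to reach, as a shift and turn from the pose commanded when the call began, along the tool's axes at that moment; what a row does not reach only later rows make up. A row lasts 1/10 s, in which the tool goes at most 50 mm and 8.59 degrees, less where a joint would pass 70% of its speed; a pose out of reach is approached as far as the arm can. A call with a gripper value outside its range is refused whole. The fingers move at their own pace and stop on an object; the grip force is fixed at half the most. Time passes only in rows, so rows that repeat a pose let the fingers close. It gives the time, the measured TCP pose, the force, the opening and the grip force at its end, in the units of the state.
- robot.get_obs(): the state, without advancing time (a new reading comes with each control period).
- robot.snapshot(name): name is "side" or "top"; returns a dict with "color" (420x560x3 uint8, red, green, blue), "range_z" (420x560 float32, m along the optical axis (not along the pixel's ray), 0 where there is no reading), "fx", "fy", "cx", "cy" (pixels), "dist_coeffs" ([k1, k2, p1, p2, k3] as OpenCV has them; the pictures are not rectified), "T" (4x4, takes a point from camera to world coordinates). Camera axes: x right, y down, z forward; pixel columns grow to the right and rows downward; lengths in m; the calibration is good to about 2 mm. A picture is of the moment at which its call begins.
- robot.close_job(): hands the job in; it is judged then, once.
The state is a dict: "time": time; "joint_positions": joint angles; "qvel": joint speeds; "joint_torque": joint torques, N m; "tool_pos": TCP position; "ee_rot": TCP orientation; "wrist_force": force on the tool from outside, world axes, zero at the start; "wrist_torque": the same for the moment, N m; "width": finger opening in m; "finger_force": force on a finger pad.
Only numpy, scipy, OpenCV 4.12 (cv2) and the standard library are available. Lean on these libraries where they do the work, as an engineer would, in place of code of your own. Each camera call takes 0.05 s, during which the arm holds its last target. There are 200 camera calls.

## Working session

There is one attempt and no reset: what is moved stays moved. The work goes in short steps, Python scripts to look and compute and a tool call to move; the robot and the scene stay as the last step left them, time stands still between calls to the robot, and variables do not carry over. Pictures are saved under pics/ and viewed, at most 10 in all, crops included, and the job is handed in when it is done.

Besides the shell and the picture viewer there is one more tool, called after ">>>" as a command line: name --argument value ..., lists and objects as JSON in quotes. arm_command: Moves the arm, as the interface text tells. Its arguments: {"type":"object","properties":{"targets":{"type":"array"}},"required":["targets"]}

```bash
mkdir -p pics; cat > h.py <<'E'
import numpy as np, cv2
from bench import robot
def snap(name,save=None):
    s=robot.snapshot(name)
    if save: cv2.imwrite('pics/'+save,cv2.cvtColor(s['color'],cv2.COLOR_RGB2BGR))
    return s
def cloud(s):
    h,w=s['range_z'].shape
    u,v=np.meshgrid(np.arange(w),np.arange(h))
    K=np.array([[s['fx'],0,s['cx']],[0,s['fy'],s['cy']],[0,0,1.]])
    p=cv2.undistortPoints(np.stack([u,v],-1).reshape(-1,1,2).astype(np.float32),K,np.array(s['dist_coeffs'],float)).reshape(h,w,2)
    z=s['range_z'];P=np.dstack([p[...,0]*z,p[...,1]*z,z])
    P=P@s['T'][:3,:3].T+s['T'][:3,3]
    P[z==0]=np.nan
    return P
E
python3 - <<'E'
from h import *
o=robot.get_obs();print({k:np.round(v,3) for k,v in o.items()})
for n in('top','side'):
    s=snap(n,n+'0.png');np.savez(n+'0.npz',P=cloud(s),C=s['color']);print(n,np.round(s['T'],2).tolist())
E
```

```text
{'time': np.float64(0.0), 'joint_positions': array([-1.351,  0.088,  1.372,  0.   ,  1.684, -0.103]), 'qvel': array([-0.   ,  0.002,  0.001,  0.001,  0.001,  0.   ]), 'joint_torque': array([ 0.0000e+00, -3.4018e+01, -3.0242e+01,  7.2000e-02,  3.3000e-02,
       -0.0000e+00]), 'tool_pos': array([ 0.174, -0.521,  0.18 ]), 'ee_rot': array([-3.139, -0.   ,  0.323]), 'wrist_force': array([-0.321,  0.66 ,  0.492]), 'wrist_torque': array([-0.007,  0.021, -0.012]), 'finger_force': np.float64(0.0), 'width': np.float64(0.094)}
top [[0.01, -0.98, 0.21, 0.23], [-1.0, -0.0, 0.0, 0.0], [-0.0, -0.21, -0.98, 1.54], [0.0, 0.0, 0.0, 1.0]]
side [[-1.0, -0.03, 0.03, 0.51], [-0.04, 0.74, -0.67, 0.85], [-0.0, -0.67, -0.74, 1.1], [0.0, 0.0, 0.0, 1.0]]
```

View pics/top0.png

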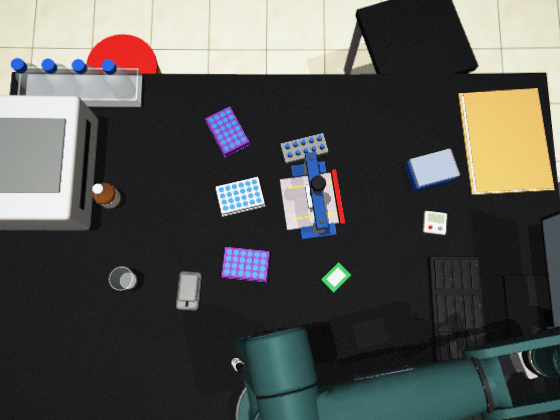

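View pics/side0.png

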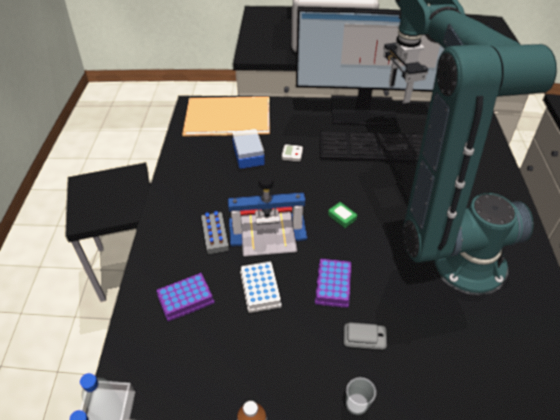

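The top view shows the white plate at px (240,196) and the press at (313,200) with the red stop on its right at (338,196). The purple look-alikes are at (227,131) and (246,264). The side view agrees. Next I'll measure their poses.

```bash
cat > meas.py <<'E'
from h import *
def plate(P,C,c=None):
    C=C.astype(int);z=P[...,2]
    m=(z>.024)&(z<.040)&(C[...,1]>110)
    if c is not None: m&=(np.hypot(P[...,0]-c[0],P[...,1]-c[1])<.1)
    q=P[m][:,:2]
    r=cv2.minAreaRect((q*1000).astype(np.float32))
    return r,len(q),np.median(P[m][:,2])
E
python3 - <<'E'
from meas import *
for n in('top','side'):
    d=np.load(n+'0.npz');P,C=d['P'],d['C'].astype(int)
    R,G,B=C[...,0],C[...,1],C[...,2];z=P[...,2]
    if n=='top': c=P[196,240]
    print(n,c,plate(P,d['C'],c))
    reg=(abs(P[...,0]-.5)<.35)&(abs(P[...,1])<.35)
    red=reg&(R>150)&(G<60)&(B<60)&(z<.03)
    q=P[red];print('red',len(q),cv2.minAreaRect((q[:,:2]*1000).astype(np.float32)),q[:,2].max())
    bar=reg&(z>.12)&(z<.14)&(B>80)&(R<90)
    bar=reg&(z>.122)&(z<.136)&(B>R+40)
    q=P[bar];print('bar',len(q),cv2.minAreaRect((q[:,:2]*1000).astype(np.float32)))
    kn=reg&(z>.19)&(z<.21)&(np.hypot(P[...,0]-.45,P[...,1]+.05)<.15)
    q=P[kn];print('knob',len(q),q.mean(0), cv2.minEnclosingCircle((q[:,:2]*1000).astype(np.float32)))
    yl=reg&(R>150)&(G>130)&(B<90)&(z<.01)&(P[...,1]<.2);q=P[yl];print('yl',len(q),np.round(q[::10],3).tolist())
    print('mous/card etc', )
d=np.load('top0.npz');P=d['P']
for nm,(u,v) in dict(mouse=(189,290),card=(336,277),beaker=(123,278),bottle=(106,195),rack=(305,148),tip=(433,170),timer=(435,222),pur1=(227,131),pur2=(246,264)).items(): print(nm,np.round(P[v,u],3))
E
```

```text
top [0.58481546 0.10189959 0.03630221] (((590.5081787109375, 103.39004516601562), (82.46297454833984, 123.2039794921875), 13.74211311340332), 1203, np.float64(0.03257268934017432))
red 254 ((593.2106323242188, -176.7924346923828), (160.51467895507812, 14.488571166992188), 8.280571937561035) 0.02348659396617836
bar 622 ((582.5745239257812, -105.85574340820312), (209.66177368164062, 30.489944458007812), 8.136357307434082)
knob 141 [ 0.57716435 -0.10356413  0.20075042] ((580.8182373046875, -104.65376281738281), 19.37375831604004)
yl 5 [[0.544, -0.146, 0.003]]
mous/card etc
side [0.58481546 0.10189959 0.03630221] (((588.8151245117188, 109.61337280273438), (81.37278747558594, 128.2873077392578), 13.839994430541992), 1236, np.float64(0.03193515838275229))
red 46 ((586.9435424804688, -171.4452667236328), (149.25540161132812, 17.415237426757812), 8.860078811645508) 0.016596961533378307
bar 603 ((581.4661865234375, -98.62123107910156), (209.82870483398438, 35.837825775146484), 8.205171585083008)
knob 124 [ 0.57821458 -0.0937709   0.19872671] ((580.8614501953125, -97.63298034667969), 20.11582374572754)
yl 0 []
mous/card etc
mouse [0.322 0.237 0.028]
card [ 0.359 -0.166  0.024]
beaker [0.357 0.426 0.001]
bottle [0.574 0.462 0.088]
rack [ 0.728 -0.083  0.037]
tip [ 0.658 -0.44   0.054]
timer [ 0.516 -0.448  0.017]
pur1 [0.78  0.143 0.032]
pur2 [0.393 0.082 0.034]
```

```bash
cat > go.py <<'E'
import sys
from h import *
from scipy.spatial.transform import Rotation as Ro
# args: x y z yawdeg (world) -> tool-frame shift/turn from measured pose
x,y,z,yaw=map(float,sys.argv[1:5])
o=robot.get_obs();R=Ro.from_euler('xyz',o['ee_rot']);T=Ro.from_euler('xyz',[np.pi,0,np.radians(yaw)])
d=R.inv().apply(np.array([x,y,z])-o['tool_pos'])*1000
print('turn',np.round(np.degrees((R.inv()*T).as_rotvec()),2),'shift',np.round(d,1),'| at',np.round(o['tool_pos'],4),'rpy',np.round(np.degrees(o['ee_rot']),2),'F',np.round(o['wrist_force'],1),'w',round(float(o['width']),4),'t',round(float(o['time']),2))
E
python3 go.py .42 -.25 .32 60;python3 go.py .58 .146 .30 103.7
```

```text
turn [ -0.1   -0.05 -41.51] shift [ 319.  -179.4 -139.1] | at [ 0.1743 -0.5211  0.1805] rpy [-1.7989e+02 -1.0000e-02  1.8490e+01] F [-0.7 -0.1 -0.6] w 0.0937 t 0.1
turn [-8.000e-02 -9.000e-02 -8.521e+01] shift [ 596.3 -504.2 -118.4] | at [ 0.1743 -0.5211  0.1805] rpy [-1.7989e+02 -1.0000e-02  1.8490e+01] F [-0.7 -0.1 -0.6] w 0.0937 t 0.1
```

>>> arm_command --targets '[0,0,0,0,0,-50,-1,0,0,0,0,0,-100,-1,0,0,-8,40,-30,-119,-1,0,0,-16,80,-65,-119,-1,0,0,-24,120,-100,-119,-1,0,0,-32,160,-135,-119,-1,0,0,-40,200,-170,-119,-1,0,0,-48,240,-205,-119,-1,0,0,-56,280,-238,-119,-1,0,0,-64,320,-270,-119,-1,0,0,-72,360,-305,-119,-1,0,0,-80,400,-338,-119,-1,0,0,-85.2,440,-372,-119,-1,0,0,-85.2,480,-406,-119,-1,0,0,-85.2,520,-440,-119,-1,0,0,-85.2,560,-473,-119,-1,0,0,-85.2,596,-504,-119,-1,0,0,-85.2,596,-504,-119,-1,0,0,-85.2,596,-504,-119,-1,0,0,-85.2,596,-504,-119,-1]'

```text
time: 2.1
tool_pos: [0.5796, 0.1457, 0.2992]
ee_rot: [-3.139, 0.0, 1.811]
wrist_force: [0.0, -0.1, -0.4]
width: 0.0941
finger_force: 0.0
```

```bash
python3 go.py .58 .146 .10 103.7
```

```text
turn [-0.16  0.02  0.06] shift [  0.2   1.  199.2] | at [0.5796 0.1457 0.2992] rpy [-1.7984e+02  2.0000e-02  1.0376e+02] F [ 0.  -0.1 -0.4] w 0.0941 t 2.1
```

>>> arm_command --targets '[0,0,0,0,1,50,-1,0,0,0,0,1,100,-1,0,0,0,0,1,150,-1,0,0,0,0,1,200,-1,0,0,0,0,1,229,-1,0,0,0,0,1,229,-1,0,0,0,0,1,229,-1]'

```text
time: 2.8
tool_pos: [0.5809, 0.1445, 0.0727]
ee_rot: [3.141, 0.0, 1.808]
wrist_force: [0.7, 0.4, 0.3]
width: 0.0938
finger_force: 0.0
```

```bash
python3 - <<'E'
from h import *
o=robot.get_obs();print(o['tool_pos'])
for n in('top','side'):
    s=snap(n,n+'1.png');P=cloud(s)
    # finger points, z .07-.13
    m=(P[...,2]>.068)&(P[...,2]<.115)&(np.hypot(P[...,0]-.58,P[...,1]-.146)<.09)
    q=P[m];print(n,len(q))
    for a,b in((.068,.085),(.085,.115)):
        k=q[(q[:,2]>a)&(q[:,2]<b)]
        t=np.radians(13.7);d=k[:,:2]-o['tool_pos'][:2]
        X=d@[np.cos(t),np.sin(t)];Y=d@[-np.sin(t),np.cos(t)]
        for nm,mm in(('L',X<0),('R',X>0)):
            if mm.sum(): print(a,nm,mm.sum(),'X',np.round([X[mm].min(),X[mm].max()],4),'Y',np.round([Y[mm].min(),Y[mm].max()],4))
    if n=='side': cv2.imwrite('pics/crop1.png',cv2.resize(cv2.cvtColor(s['color'][180:340,130:370],cv2.COLOR_RGB2BGR),(720,480)))
E
```

```text
[0.58088742 0.14449039 0.07272806]
top 0
side 38
0.085 L 23 X [-0.0571 -0.0451] Y [-0.0055  0.0125]
0.085 R 15 X [0.0489 0.0591] Y [0.0054 0.0116]
```

View pics/crop1.png

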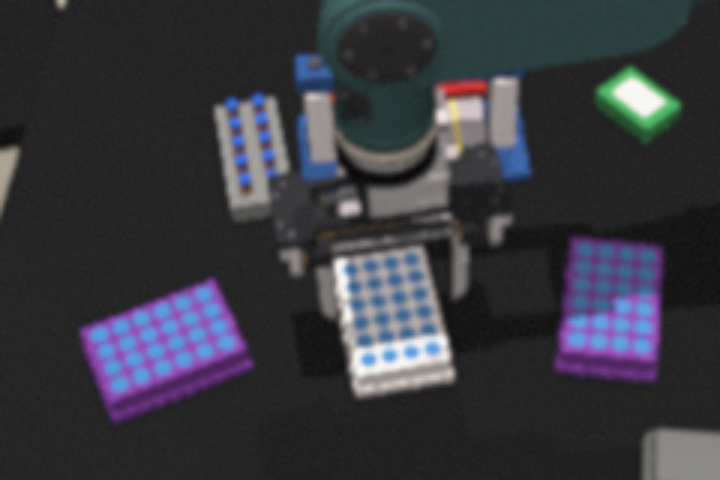

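The view shows the open fingers straddling the white plate (crop px (330,270) and (460,265)), aligned with it and clear of the purple plates. I'll go down to just above the skirt and close.

>>> arm_command --targets '[0,0,0,0,0,20,-1,0,0,0,0,0,35,-1,0,0,0,0,0,45,-1,0,0,0,0,-1,52,-1,0,0,0,0,-1,58,-1,0,0,0,0,-1,58,-1,0,0,0,0,-1,58,-1]'

```text
time: 3.6
tool_pos: [0.5801, 0.1455, 0.0138]
ee_rot: [3.141, 0.0, 1.81]
wrist_force: [0.1, 0.6, 0.2]
width: 0.0938
finger_force: 0.0
```

>>> arm_command --targets '[0,0,0,0,0,0,-0.9,0,0,0,0,0,0,-0.85,0,0,0,0,0,0,-0.8,0,0,0,0,0,0,-0.75,0,0,0,0,0,0,-0.7,0,0,0,0,0,0,-0.7,0,0,0,0,0,0,-0.7]'

```text
time: 4.3
tool_pos: [0.5798, 0.1454, 0.0135]
ee_rot: [-3.142, 0.0, 1.81]
wrist_force: [0.6, -0.5, 1.1]
width: 0.0801
finger_force: 0.0
```

```bash
python3 -c "
from h import *
o=robot.get_obs();print(o['finger_force'],o['width'])
from math import *
import numpy as np
t=radians(8.2)
def w(x,y): return (.5812+x*cos(t)-y*sin(t), -.103+x*sin(t)+y*cos(t))
for y in (.15,.10,.07): print(y,w(0,y))
"; python3 go.py .5534 .0895 .015 98.2
```

```text
0.0 0.08014335008223136
0.15 (0.5598056599441733, 0.045466434636168354)
0.1 (0.5669371066294489, -0.004022376909221095)
0.07 (0.5712159746406142, -0.03371566383645476)
turn [-0.    0.    5.49] shift [-48.1 -38.9  -1.5] | at [0.5798 0.1454 0.0135] rpy [-180.      0.    103.69] F [ 0.6 -0.5  1.1] w 0.0801 t 4.3
```

>>> arm_command --targets '[0,0,0,0,0,0,-0.75,0,0,0,0,0,0,-0.8,0,0,0,0,0,0,-0.75,0,0,0,0,0,0,-0.7,0,0,0,0,0,0,-0.65,0,0,0,0,0,0,-0.6,0,0,0,0,0,0,-0.6]'

```text
time: 5.0
tool_pos: [0.5798, 0.1454, 0.0136]
ee_rot: [3.142, 0.0, 1.81]
wrist_force: [1.0, 0.5, 0.2]
width: 0.0753
finger_force: 0.0
```

```bash
python3 - <<'E'
from meas import *
for n in('top','side'):
    s=snap(n);print(n,plate(cloud(s),s['color'],(.59,.105)))
    if n=='side': cv2.imwrite('pics/crop2.png',cv2.resize(cv2.cvtColor(s['color'][180:340,130:370],cv2.COLOR_RGB2BGR),(720,480)))
E
```

```text
top (((598.201416015625, 70.40065002441406), (83.75806427001953, 55.034278869628906), 14.33753490447998), 378, np.float64(0.03247819253541784))
side (((588.6455078125, 110.21778869628906), (81.08680725097656, 126.9638671875), 12.975655555725098), 707, np.float64(0.03236658513009982))
```

View pics/crop2.png

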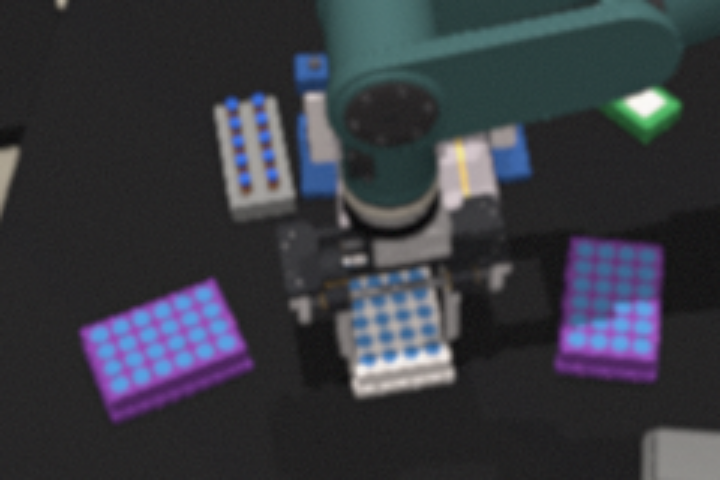

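The fingers are now right beside the plate sides (crop px (345,320) and (450,310)). There's still no force reading, so I'll close further.

>>> arm_command --targets '[0,0,0,0,0,0,-0.6,0,0,0,0,0,0,-0.5,0,0,0,0,0,0,-0.5,0,0,0,0,0,0,-0.5,0,0,0,0,0,0,-0.5]'

```text
time: 5.6
tool_pos: [0.5798, 0.1454, 0.0135]
ee_rot: [-3.142, 0.0, 1.81]
wrist_force: [-0.6, 0.2, 1.0]
width: 0.0707
finger_force: 0.0
```

```bash
python3 - <<'E'
from meas import *
s=snap('side');P=cloud(s);print(plate(P,s['color'],(.59,.105)))
cv2.imwrite('pics/crop3.png',cv2.resize(cv2.cvtColor(s['color'][240:320,210:310],cv2.COLOR_RGB2BGR),(750,600),interpolation=cv2.INTER_CUBIC))
o=robot.get_obs();p=o['tool_pos'];t=np.radians(13.7)
d=P[...,:2]-p[:2];X=d@[np.cos(t),np.sin(t)];Y=d@[-np.sin(t),np.cos(t)]
m=(abs(X)<.09)&(abs(Y-.005)<.015)&(P[...,2]<.11)
for x in np.arange(-.08,.08,.005):
    k=m&(X>=x)&(X<x+.005);print(round(x*1000),np.round(np.nanmax(P[...,2][k]),3) if k.any() else None,end=' ')
E
```

```text
(((588.7894287109375, 110.23512268066406), (81.78654479980469, 124.5152587890625), 13.356427192687988), 675, np.float64(0.032320927345131256))
-80 0.005 -75 0.004 -70 0.004 -65 0.004 -60 0.006 -55 0.005 -50 0.103 -45 0.104 -40 0.109 -35 0.102 -30 0.037 -25 0.036 -20 0.037 -15 0.036 -10 0.036 -5 0.036 0 0.038 5 0.036 10 0.038 15 0.036 20 0.037 25 0.037 30 0.037 35 0.101 40 0.103 45 0.108 50 0.008 55 0.004 60 0.003 65 0.003 70 0.004 75 0.006
```

View pics/crop3.png

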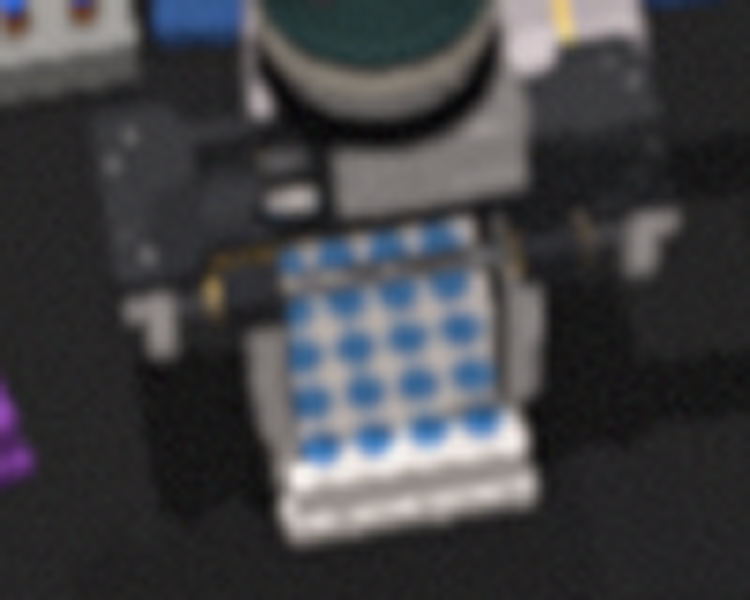

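The fingers now overlap the plate outline without any contact force. The grasp point is at z≈32 mm, level with the plate top, so I'll reopen and go lower.

>>> arm_command --targets '[0,0,0,0,0,0,-1,0,0,0,0,0,0,-1,0,0,0,0,0,0,-1,0,0,0,0,0,0,-1,0,0,0,0,0,0,-1,0,0,0,0,0,0,-1,0,0,0,0,0,3,-1,0,0,0,0,0,6,-1,0,0,0,0,0,9,-1,0,0,0,0,0,10,-1,0,0,0,0,0,10,-1]'

```text
time: 6.75
tool_pos: [0.5795, 0.1453, 0.0031]
ee_rot: [-3.141, 0.0, 1.81]
wrist_force: [0.6, -0.6, -0.7]
width: 0.0937
finger_force: 0.0
```

>>> arm_command --targets '[0,0,0,0,0,0,-0.9,0,0,0,0,0,0,-0.85,0,0,0,0,0,0,-0.8,0,0,0,0,0,0,-0.75,0,0,0,0,0,0,-0.7,0,0,0,0,0,0,-0.7,0,0,0,0,0,0,-0.7]'

```text
time: 7.45
tool_pos: [0.5797, 0.1454, 0.0036]
ee_rot: [-3.141, 0.0, 1.81]
wrist_force: [-0.4, -0.2, 0.3]
width: 0.0805
finger_force: 25.0
```

Now it grips, at 80.5 mm and 25 N. Next I'll drag the plate onto the press line.

```bash
cat > pf.py <<'E'
from math import *
t=radians(8.2)
def w(x,y): return (.5812+x*cos(t)-y*sin(t), -.103+x*sin(t)+y*cos(t))
E
for y in .2 .085; do python3 go.py $(python3 -c "from pf import *;print(*w(0,$y))") .0045 98.2; done
```

```text
turn [-0.02  0.    5.5 ] shift [-42.6 -38.2  -0.9] | at [0.5797 0.1454 0.0036] rpy [-179.98    0.    103.7 ] F [-0.4 -0.2  0.3] w 0.0805 t 7.45
turn [-0.02  0.    5.5 ] shift [-157.1  -49.2   -0.8] | at [0.5797 0.1454 0.0036] rpy [-179.98    0.    103.7 ] F [-0.4 -0.2  0.3] w 0.0805 t 7.45
```

>>> arm_command --targets '[0,0,0.5,-5,-5,0,-0.7,0,0,1.5,-12,-12,0,-0.7,0,0,2.5,-20,-19,0,-0.7,0,0,3.5,-28,-26,0,-0.7,0,0,4.5,-35,-33,0,-0.7,0,0,5.5,-43,-38,0,-0.7,0,0,5.5,-55,-39.4,0,-0.7,0,0,5.5,-67,-40.5,0,-0.7,0,0,5.5,-79,-41.7,0,-0.7,0,0,5.5,-91,-42.8,0,-0.7,0,0,5.5,-103,-44,0,-0.7,0,0,5.5,-115,-45.1,0,-0.7,0,0,5.5,-127,-46.3,0,-0.7,0,0,5.5,-139,-47.4,0,-0.7,0,0,5.5,-149,-48.4,0,-0.7,0,0,5.5,-155,-49,0,-0.7,0,0,5.5,-157,-49,0,-0.7,0,0,5.5,-157,-49,0,-0.7]'

```text
time: 9.25
tool_pos: [0.5694, -0.0194, 0.0036]
ee_rot: [-3.141, 0.001, 1.714]
wrist_force: [-0.8, 0.1, 1.7]
width: 0.0803
finger_force: 25.0
```

```bash
python3 - <<'E'
from meas import *
s=snap('side');P=cloud(s);C=s['color'].astype(int)
print(plate(P,s['color'],(.57,-.05)))
cv2.imwrite('pics/crop4.png',cv2.resize(s['color'][180:320,180:340,::-1],(686,600),interpolation=cv2.INTER_CUBIC))
E
python3 go.py .5 0 .1 98.2
```

```text
(((576.6756591796875, -46.34888458251953), (170.648681640625, 113.66024017333984), 7.8629913330078125), 570, np.float64(0.031480175996407844))
turn [-0.01  0.09 -0.01] shift [ 28.9 -65.9 -96.4] | at [ 0.5694 -0.0194  0.0036] rpy [-1.7999e+02  9.0000e-02  9.8190e+01] F [ 0.3 -0.8  2.9] w 0.0809 t 9.3
```

View pics/crop4.png

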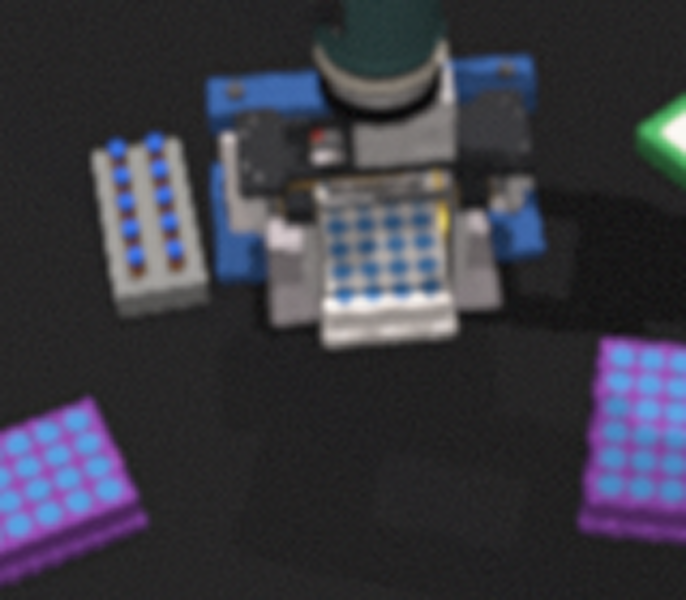

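The plate at crop px (390,270) has come along. It sits centred and square, partly inside the press between the posts. I'll release it, lift, back off, half-close the fingers and lower behind the plate.

>>> arm_command --targets '[0,0,0,0,0,0,-1,0,0,0,0,0,0,-1,0,0,0,0,0,0,-1,0,0,0,0,0,0,-1,0,0,0,0,0,0,-1,0,0,0,0,0,0,-1,0,0,0,0,0,-15,-1,0,0,0,0,0,-35,-1,0,0,0,0,0,-55,-1,0,0,0,20,0,-55,-0.1,0,0,0,50,0,-55,-0.1,0,0,0,55,0,-55,-0.1,0,0,0,55,0,-55,-0.1,0,0,0,55,0,-55,-0.1,0,0,0,55,0,-55,-0.1,0,0,0,55,0,-55,-0.1,0,0,0,55,0,-55,-0.1,0,0,0,55,0,-55,-0.1,0,0,0,55,0,-55,-0.1,0,0,0,55,0,-55,-0.1]'

```text
time: 11.3
tool_pos: [0.5615, 0.0356, 0.0585]
ee_rot: [-3.142, 0.0, 1.714]
wrist_force: [-0.1, 0.9, -0.1]
width: 0.0515
finger_force: 0.0
```

```bash
cat > pp.py <<'E'
from h import *
import sys
t=np.radians(8.2)
for n in('side','top'):
    s=snap(n);P=cloud(s);C=s['color'].astype(int)
    # remove calibration bias found from knob; then press frame
    P=P-np.array([0,.0045 if n=='side' else -.002,0])
    d=P[...,:2]-[.5812,-.103];X=d@[np.cos(t),np.sin(t)];Y=d@[-np.sin(t),np.cos(t)]
    m=(P[...,2]>.024)&(P[...,2]<.040)&(C[...,1]>110)&(abs(X)<.055)&(abs(Y-.04)<.09)
    q=np.stack([X[m],Y[m]],1)*1000
    r=cv2.minAreaRect(q.astype(np.float32));print(n,r,len(q),'X',np.percentile(q[:,0],[1,99]),'Y',np.percentile(q[:,1],[1,99]))
E
python3 pp.py; python3 go.py .5 0 .1 98.2
```

```text
side ((0.039154052734375, 53.04828643798828), (80.96305084228516, 108.49886322021484), 0.1140347346663475) 398 X [-39.6836225   39.80820572] Y [  2.98947507 106.41428693]
top ((1.74249267578125, 49.64636993408203), (84.43846130371094, 85.32345581054688), 1.7432007789611816) 356 X [-38.71069095  42.12723   ] Y [ 8.52768905 79.89470352]
turn [ 0.  0. -0.] shift [-26.6 -66.  -41.4] | at [0.5615 0.0357 0.0586] rpy [180.    0.   98.2] F [0.4 0.7 0.1] w 0.0516 t 11.4
```

>>> arm_command --targets '[0,0,0,0,0,25,-0.1,0,0,0,0,0,45,-0.1,0,0,0,0,0,53,-0.1,0,0,0,0,0,53,-0.1,0,0,0,-8,0,53,-0.1,0,0,0,-14,0,53,-0.1,0,0,0,-19,0,53,-0.1,0,0,0,-23,0,53,-0.1,0,0,0,-27,0,53,-0.1,0,0,0,-31,0,53,-0.1,0,0,0,-35,0,53,-0.1,0,0,0,-40,0,53,-0.1,0,0,0,-45,0,53,-0.1,0,0,0,-50,0,53,-0.1,0,0,0,-54,0,53,-0.1,0,0,0,-57,0,53,-0.1,0,0,0,-59,0,53,-0.1,0,0,0,-60,0,53,-0.1,0,0,0,-60,0,53,-0.1]'

```text
time: 13.3
tool_pos: [0.57, -0.024, 0.0055]
ee_rot: [-3.141, 0.0, 1.714]
wrist_force: [0.3, 2.0, 1.0]
width: 0.0516
finger_force: 0.8
```

```bash
python3 pp.py; python3 go.py .5 0 .1 98.2
```

```text
side ((1.1617774963378906, 51.608455657958984), (72.15354919433594, 76.64649200439453), 88.90142059326172) 208 X [-30.83791897  39.21018876] Y [17.47159849 87.20953273]
top ((0.6750373840332031, -10.967044830322266), (80.62107849121094, 78.28221130371094), 0.3992689847946167) 181 X [-38.90906151  40.8179708 ] Y [-49.80569371  26.66757431]
turn [-0.01  0.04 -0.  ] shift [ 33.6 -65.9 -94.6] | at [ 0.57   -0.0239  0.0054] rpy [-1.7999e+02  4.0000e-02  9.8200e+01] F [0.2 0.5 1.2] w 0.0519 t 13.4
```

>>> arm_command --targets '[0,0,0,-2,0,0,-0.1,0,0,0,-4,0,0,-0.1,0,0,0,-6,0,0,-0.1,0,0,0,-7,0,0,-0.1,0,0,0,-8,0,0,-0.1,0,0,0,-9,0,0,-0.1]'

```text
time: 14.0
tool_pos: [0.5712, -0.0324, 0.0054]
ee_rot: [-3.141, -0.001, 1.714]
wrist_force: [-0.2, 4.0, 1.8]
width: 0.0516
finger_force: 1.9
```

>>> arm_command --targets '[0,0,0,-1,0,0,-0.1,0,0,0,-2,0,0,-0.1,0,0,0,-2,0,0,-0.1]'

```text
time: 14.3
tool_pos: [0.5712, -0.0325, 0.0054]
ee_rot: [-3.141, -0.004, 1.714]
wrist_force: [-0.4, 6.3, 1.0]
width: 0.0516
finger_force: 3.4
```

>>> arm_command --targets '[0,0,0,-1,0,0,-0.1,0,0,0,-2,0,0,-0.1,0,0,0,-2,0,0,-0.1]'

```text
time: 14.6
tool_pos: [0.5712, -0.0325, 0.0054]
ee_rot: [-3.141, -0.007, 1.715]
wrist_force: [-1.5, 10.3, 3.1]
width: 0.0517
finger_force: 5.3
```

```bash
python3 pp.py; python3 - <<'E'
from h import *
s=snap('top','top5.png')
cv2.imwrite('pics/crop5.png',cv2.resize(s['color'][120:260,220:380,::-1],(686,600),interpolation=cv2.INTER_CUBIC))
E
python3 go.py .5812 -.103 .3 98.2
```

```text
side ((1.7363357543945312, 44.04882049560547), (76.83429718017578, 72.1425552368164), 1.8900221586227417) 198 X [-35.15356225  39.4175459 ] Y [ 9.11411671 78.15910296]
top ((0.4707794189453125, -14.475059509277344), (70.31513214111328, 79.89832305908203), 89.81199645996094) 138 X [-39.45196707  39.72052142] Y [-49.61266421   2.15310451]
turn [-0.03 -0.41  0.04] shift [ -69.1   -0.4 -295.1] | at [ 0.5713 -0.0325  0.0054] rpy [-179.97   -0.41   98.24] F [-0.2 10.8  2.2] w 0.0519 t 14.75
```

View pics/crop5.png

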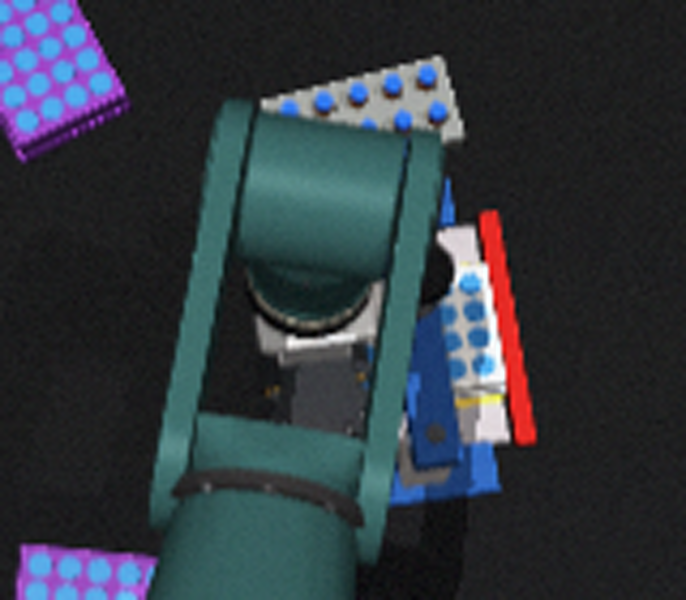

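The plate lies under the crossbar, square to the red stop. The gap at crop px x=490–505 needs measuring, because my Y filter was clipping it.

```bash
python3 - <<'E'
from h import *
t=np.radians(8.2)
s=snap('top');P=cloud(s)-np.array([0,-.002,0]);C=s['color'].astype(int)
d=P[...,:2]-[.5812,-.103];X=d@[np.cos(t),np.sin(t)]*1000;Y=d@[-np.sin(t),np.cos(t)]*1000
for v in (186,190,195,200,204):
    print([(u,int(X[v,u]),round(Y[v,u]),round(P[v,u,2]*1000),C[v,u].tolist()) for u in range(328,342)])
E
```

```text
[(328, 27, -47, 36, [81, 173, 239]), (329, 28, -50, 31, [81, 175, 239]), (330, 25, -52, 41, [84, 175, 239]), (331, 27, -56, 31, [84, 174, 238]), (332, 26, -58, 35, [199, 224, 238]), (333, 25, -60, 38, [244, 245, 246]), (334, 26, -64, 32, [211, 113, 109]), (335, 31, -71, 7, [231, 42, 37]), (336, 30, -73, 9, [230, 42, 39]), (337, 29, -76, 12, [230, 44, 38]), (338, 30, -79, 9, [228, 41, 36]), (339, 32, -84, -3, [24, 23, 23]), (340, 30, -86, 3, [33, 37, 34]), (341, 32, -90, -5, [34, 32, 35])]
[(328, 17, -46, 28, [151, 161, 175]), (329, 15, -48, 35, [119, 137, 165]), (330, 14, -50, 38, [75, 115, 159]), (331, 15, -53, 35, [99, 129, 163]), (332, 16, -57, 28, [132, 148, 169]), (333, 16, -60, 27, [244, 245, 246]), (334, 15, -63, 27, [244, 244, 246]), (335, 18, -68, 14, [208, 35, 31]), (336, 18, -71, 13, [230, 41, 36]), (337, 17, -73, 14, [229, 40, 35]), (338, 17, -77, 11, [229, 42, 36]), (339, 16, -79, 17, [226, 54, 48]), (340, 17, -83, 10, [33, 32, 32]), (341, 19, -87, -2, [34, 34, 35])]
[(328, 3, -43, 29, [190, 184, 181]), (329, 1, -46, 33, [160, 162, 167]), (330, 0, -48, 37, [152, 157, 163
[... 726 characters left out ...]
 (337, -11, -69, 15, [233, 45, 39]), (338, -12, -71, 17, [232, 41, 37]), (339, -12, -74, 17, [231, 41, 36]), (340, -12, -77, 14, [231, 44, 37]), (341, -12, -81, 10, [100, 24, 22])]
[(328, -24, -38, 36, [152, 161, 174]), (329, -23, -42, 32, [189, 186, 180]), (330, -24, -44, 32, [75, 111, 148]), (331, -25, -47, 35, [45, 101, 157]), (332, -25, -50, 35, [43, 103, 160]), (333, -26, -52, 37, [84, 180, 240]), (334, -25, -56, 33, [88, 178, 241]), (335, -27, -58, 38, [180, 223, 243]), (336, -25, -62, 26, [244, 245, 246]), (337, -27, -64, 34, [175, 111, 108]), (338, -24, -69, 21, [232, 41, 39]), (339, -23, -73, 12, [232, 45, 41]), (340, -24, -75, 13, [229, 40, 34]), (341, -24, -78, 14, [231, 41, 39])]
```

The plate edge is at y≈-63 mm, right against the red bar, so it is seated. I'll back off, rise, close the hand and move above the knob.

>>> arm_command --targets '[0,0,0,8,0,0,-0.1,0,0,0,30,0,0,-0.1,0,0,0,40,0,-20,0.5,0,0,0,40,0,-65,1,0,0,0,40,0,-110,1,0,0,0,40,0,-155,1,0,0,0,40,0,-200,1,0,0,0,40,0,-245,1,0,0,0,40,0,-245,1,0,0,0,40,0,-245,1,0,0,0,40,0,-245,1,0,0,0,40,0,-245,1,0,0,0,40,0,-245,1,0,0,0,40,0,-245,1]'

```text
time: 16.2
tool_pos: [0.5659, 0.003, 0.2493]
ee_rot: [-3.139, -0.0, 1.714]
wrist_force: [-0.7, -0.3, 0.9]
width: 0.0005
finger_force: 0.0
```

```bash
sed -i 's/abs(Y-.04)<.09/abs(Y)<.09/' pp.py; python3 pp.py; python3 go.py .5812 -.103 .215 98.2
```

```text
side ((-0.7652626037597656, 1.6621627807617188), (123.67681884765625, 81.32742309570312), 89.38629913330078) 375 X [-40.73521035  39.44280359] Y [-55.6873105   62.39837471]
top ((-0.6270484924316406, -8.34963607788086), (82.43209838867188, 112.90608215332031), 1.9250261783599854) 297 X [-39.62932199  40.57415689] Y [-63.80834758  36.68738079]
turn [-0.06 -0.   -0.01] shift [-1.071e+02 -1.000e-01  3.500e+01] | at [0.5661 0.003  0.25  ] rpy [-179.94   -0.     98.19] F [-0.1 -0.6  0.1] w 0.0005 t 16.3
```

Plate x is about -0.7 mm and y about 0, and it is square. Now I'll move over the knob and approach it.

>>> arm_command --targets '[0,0,0,-40,0,0,1,0,0,0,-80,0,0,1,0,0,0,-107,0,0,1,0,0,0,-107,0,0,1,0,0,0,-107,0,20,1,0,0,0,-107,0,35,1,0,0,0,-107,0,40,1,0,0,0,-107,0,40,1,0,0,0,-107,0,40,1]'

```text
time: 17.2
tool_pos: [0.5816, -0.1023, 0.2111]
ee_rot: [3.141, 0.0, 1.715]
wrist_force: [0.1, 0.2, -0.0]
width: 0.0006
finger_force: 0.0
```

```bash
python3 go.py .5812 -.103 .171 98.2; python3 - <<'E'
from h import *
s=snap('side');print('side')
cv2.imwrite('pics/crop6.png',cv2.resize(s['color'][150:270,200:340,::-1],(700,600),interpolation=cv2.INTER_CUBIC))
E
```

```text
turn [0.03 0.02 0.04] shift [-0.6 -0.6 40.1] | at [ 0.5816 -0.1023  0.2111] rpy [1.7997e+02 2.0000e-02 9.8240e+01] F [ 0.1  0.2 -0. ] w 0.0006 t 17.2
side
```

View pics/crop6.png

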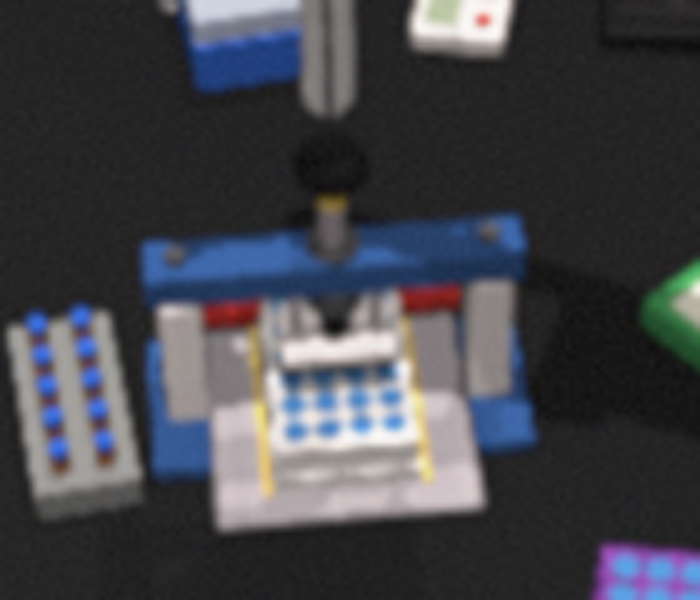

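The plate sits between the yellow lines with the closed fingertips centred over the knob at crop px (330,160). I'll press in stages.

>>> arm_command --targets '[0,0,0,-0.5,-0.5,4,1,0,0,0,-0.5,-0.5,8,1,0,0,0,-0.5,-0.5,11,1,0,0,0,-0.5,-0.5,13,1,0,0,0,-0.5,-0.5,15,1,0,0,0,-0.5,-0.5,15,1]'

```text
time: 17.85
tool_pos: [0.5809, -0.1034, 0.1951]
ee_rot: [-3.141, -0.0, 1.714]
wrist_force: [0.1, -0.5, -0.4]
width: 0.0002
finger_force: 0.0
```

>>> arm_command --targets '[0,0,0,0,0,3,1,0,0,0,0,0,6,1,0,0,0,0,0,9,1,0,0,0,0,0,12,1,0,0,0,0,0,14,1,0,0,0,0,0,14,1]'

```text
time: 18.45
tool_pos: [0.5808, -0.1033, 0.181]
ee_rot: [-3.141, -0.0, 1.714]
wrist_force: [-0.3, -0.4, 0.7]
width: 0.0008
finger_force: 0.0
```

Force is almost zero at a reported z of 181 mm. With the earlier missing grip, this suggests the real fingertip is higher than reported, so I'll measure it in the images.

```bash
python3 - <<'E'
from h import *
s=snap('side');P=cloud(s);C=s['color'].astype(int)
cv2.imwrite('pics/crop7.png',cv2.resize(s['color'][150:230,220:320,::-1],(750,600),interpolation=cv2.INTER_CUBIC))
for v in range(160,204): 
    u=266; print(v,[(round(P[v,u,1]*1000),round(P[v,u,2]*1000),C[v,u].tolist())])
print(robot.get_obs()['joint_positions'],robot.get_obs()['wrist_force'])
E
```

```text
160 [(-97, 274, [93, 90, 89])]
161 [(-93, 274, [89, 86, 86])]
162 [(-94, 270, [88, 86, 85])]
163 [(-94, 267, [89, 85, 84])]
164 [(-96, 262, [89, 86, 86])]
165 [(-91, 262, [87, 84, 83])]
166 [(-96, 254, [88, 86, 84])]
167 [(-95, 252, [85, 81, 80])]
168 [(-91, 252, [85, 82, 81])]
169 [(-96, 245, [87, 84, 84])]
170 [(-93, 244, [89, 85, 85])]
171 [(-92, 241, [91, 87, 86])]
172 [(-94, 236, [89, 87, 87])]
173 [(-95, 232, [88, 84, 84])]
174 [(-96, 227, [89, 85, 85])]
175 [(-95, 224, [84, 81, 80])]
176 [(-95, 221, [83, 80, 80])]
177 [(-97, 215, [86, 83, 83])]
178 [(-99, 210, [87, 84, 83])]
179 [(-100, 205, [86, 84, 83])]
180 [(-90, 211, [79, 76, 77])]
181 [(-96, 202, [57, 54, 56])]
182 [(-95, 199, [31, 30, 30])]
183 [(-90, 200, [20, 18, 19])]
184 [(-86, 200, [25, 25, 24])]
185 [(-82, 201, [23, 21, 25])]Traceback (most recent call last):
  File "<stdin>", line 5, in <module>
ValueError: cannot convert float NaN to integer
```

View pics/crop7.png

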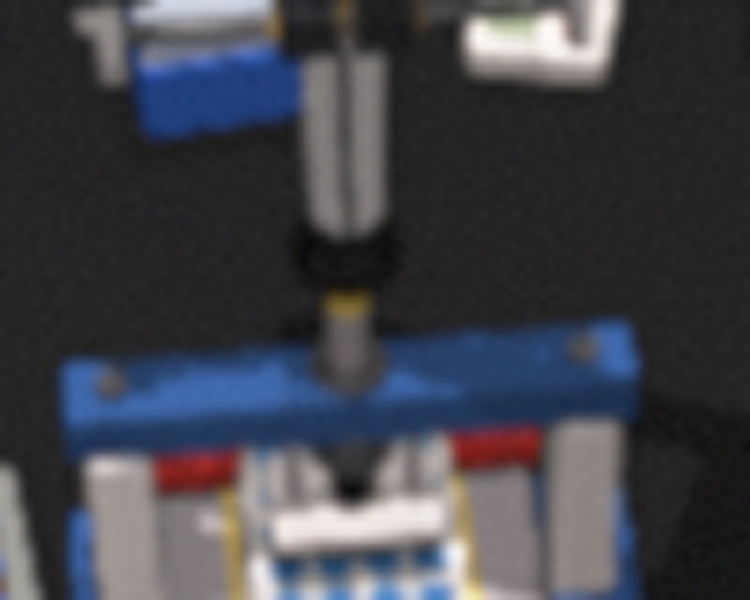

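The knob is still up (top at 201 mm) and the fingertip is about touching it at a reported z of 181. So the tip is about 20 mm above the reported TCP. I'll find contact by force.

>>> arm_command --targets '[0,0,0,0,0,1,1,0,0,0,0,0,1,1,0,0,0,0,0,1,1]'

```text
time: 18.8
tool_pos: [0.5811, -0.1035, 0.1807]
ee_rot: [3.141, 0.0, 1.714]
wrist_force: [-0.9, -0.1, -0.7]
width: 0.0005
finger_force: 0.0
```

>>> arm_command --targets '[0,0,0,0,0,1,1,0,0,0,0,0,2,1,0,0,0,0,0,2,1,0,0,0,0,0,2,1]'

```text
time: 19.2
tool_pos: [0.581, -0.1034, 0.1785]
ee_rot: [-3.141, 0.0, 1.714]
wrist_force: [-0.3, 1.1, 0.5]
width: 0.0005
finger_force: 0.0
```

>>> arm_command --targets '[0,0,0,0,0,3,1,0,0,0,0,0,6,1,0,0,0,0,0,8,1,0,0,0,0,0,8,1,0,0,0,0,0,8,1]'

```text
time: 19.7
tool_pos: [0.5813, -0.1035, 0.171]
ee_rot: [3.141, 0.001, 1.714]
wrist_force: [0.1, -0.4, 3.9]
width: 0.0002
finger_force: 1.5
```

>>> arm_command --targets '[0,0,0,0,0,2,1,0,0,0,0,0,4,1,0,0,0,0,0,6,1,0,0,0,0,0,6,1,0,0,0,0,0,6,1]'

```text
time: 20.2
tool_pos: [0.5813, -0.1035, 0.1647]
ee_rot: [3.141, 0.0, 1.714]
wrist_force: [2.0, -0.7, 3.8]
width: 0.0005
finger_force: 2.0
```

```bash
cat > kn.py <<'E'
from h import *
A=[]
for n in('side','side','side','top','top'):
    s=snap(n);P=cloud(s);C=s['color'].astype(int)
    dy=.0045 if n=='side' else -.002
    r=np.hypot(P[...,0]-.5812,P[...,1]-dy+.103)
    m=(r<.0175)&(C.max(-1)<50)&(P[...,2]>.15)&(P[...,2]<.21)
    z=np.sort(P[m][:,2]);yb=(r<.02)&(C[...,0]>110)&(C[...,1]>80)&(C[...,2]<70)&(P[...,2]>.12)
    print(n,len(z),np.round(np.percentile(z,[50,75,90,98]),4) if len(z) else '','band px',yb.sum(),np.round(np.nanmedian(P[yb][:,2]),4) if yb.any() else '')
o=robot.get_obs();print(o['tool_pos'],o['wrist_force'],o['time'])
E
python3 kn.py; python3 - <<'E'
from h import *
d=np.load('side0.npz');P,C=d['P'],d['C'].astype(int)
r=np.hypot(P[...,0]-.5812,P[...,1]-.0045+.103)
m=(r<.0175)&(C.max(-1)<50)&(P[...,2]>.15)&(P[...,2]<.21)
print('ref',m.sum(),np.percentile(P[m][:,2],[50,75,90,98]))
E
```

```text
side 63 [0.1858 0.1884 0.1899 0.1913] band px 3 0.154
side 62 [0.1859 0.1878 0.1895 0.1901] band px 4 0.1561
side 56 [0.1863 0.1883 0.1897 0.1905] band px 4 0.1575
top 11 [0.1851 0.1877 0.19   0.1918] band px 0 
top 8 [0.1897 0.1904 0.1909 0.1914] band px 0 
[ 0.58133181 -0.10350531  0.16479756] [0.9925443  0.12297328 4.09988177] 20.45
ref 119 [0.20001462 0.20131506 0.20269245 0.20449095]
```

>>> arm_command --targets '[0,0,0,0,0,2,1,0,0,0,0,0,4,1,0,0,0,0,0,5,1,0,0,0,0,0,5,1,0,0,0,0,0,5,1]'

```text
time: 20.95
tool_pos: [0.5813, -0.1035, 0.1597]
ee_rot: [3.141, 0.0, 1.714]
wrist_force: [2.1, 0.4, 3.7]
width: 0.0005
finger_force: 2.3
```

>>> arm_command --targets '[0,0,0,0,0,2,1,0,0,0,0,0,3,1,0,0,0,0,0,4,1,0,0,0,0,0,4,1,0,0,0,0,0,4,1]'

```text
time: 21.45
tool_pos: [0.5814, -0.1035, 0.1565]
ee_rot: [3.14, 0.001, 1.714]
wrist_force: [1.6, -0.6, 6.3]
width: 0.0005
finger_force: 3.4
```

>>> arm_command --targets '[0,0,0,0,0,2,1,0,0,0,0,0,3,1,0,0,0,0,0,4,1,0,0,0,0,0,4,1,0,0,0,0,0,4,1]'

```text
time: 21.95
tool_pos: [0.5814, -0.1035, 0.1536]
ee_rot: [3.14, 0.001, 1.714]
wrist_force: [-0.1, -0.5, 10.0]
width: 0.0006
finger_force: 4.8
```

```bash
python3 kn.py
```

```text
side 56 [0.1748 0.1774 0.179  0.1806] band px 3 0.1449
side 64 [0.175  0.1766 0.1776 0.1798] band px 4 0.1442
side 57 [0.1752 0.1764 0.1776 0.1784] band px 4 0.1424
top 5 [0.1771 0.1782 0.1783 0.1784] band px 0 
top 6 [0.1736 0.1765 0.1773 0.1777] band px 0 
[ 0.58137991 -0.1034905   0.1535572 ] [ 0.24019759 -0.40460712 10.05555834] 22.2
```

>>> arm_command --targets '[0,0,0,0,0,2,1,0,0,0,0,0,3,1,0,0,0,0,0,4,1,0,0,0,0,0,4.5,1,0,0,0,0,0,4.5,1]'

```text
time: 22.7
tool_pos: [0.5814, -0.1035, 0.1501]
ee_rot: [3.139, 0.001, 1.714]
wrist_force: [-0.6, -0.5, 13.1]
width: 0.0006
finger_force: 6.4
```

>>> arm_command --targets '[0,0,0,0,0,1,1,0,0,0,0,0,2,1,0,0,0,0,0,2.5,1,0,0,0,0,0,2.5,1,0,0,0,0,0,2.5,1]'

```text
time: 23.2
tool_pos: [0.5815, -0.1035, 0.1483]
ee_rot: [3.138, 0.002, 1.714]
wrist_force: [-1.7, 1.2, 14.6]
width: 0.0005
finger_force: 7.3
```

```bash
python3 kn.py; python3 - <<'E'
from h import *
s=snap('side')
cv2.imwrite('pics/crop8.png',cv2.resize(s['color'][150:270,200:340,::-1],(700,600),interpolation=cv2.INTER_CUBIC))
E
```

```text
side 59 [0.1704 0.1718 0.1731 0.1749] band px 6 0.1386
side 60 [0.1702 0.1719 0.1731 0.1753] band px 5 0.14
side 60 [0.1694 0.1712 0.1724 0.1744] band px 5 0.1403
top 5 [0.1726 0.1729 0.173  0.1731] band px 0 
top 8 [0.1692 0.1736 0.1746 0.1749] band px 0 
[ 0.58145596 -0.10353099  0.14830788] [-1.8132661   0.4506661  14.90944572] 23.45
```

View pics/crop8.png

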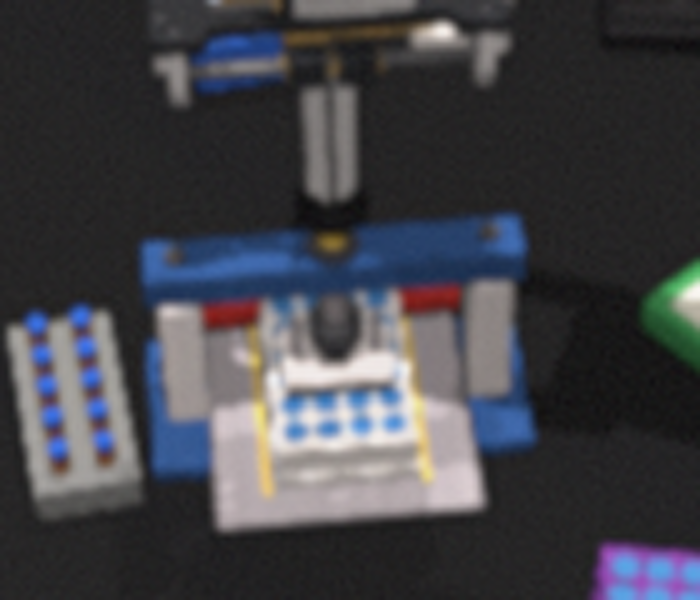

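The yellow band meets the collar at crop px (333,243), the foot rests on the seal, and force is about 15 N at about 30 mm of travel. I'm handing it in.

```bash
python3 -c "
from bench import robot
print(robot.close_job())"
```

```text
the job is handed in; nothing more can be done
None
```

The plate is seated square against the stop, and I handed the job in while holding the knob about 30 mm down with about 15 N; no verdict came back.

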